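# Check belt tension, align the quarter-turn fastener, hold the cover shut

## Robot

A 7-joint arm with a two-finger parallel gripper is mounted at the origin on the work surface. World frame = base frame: x ahead of the robot, y to its left, z up, the work surface at z = 0. Lengths are in m, angles in degrees, forces in N, time in s.
With the tool pointing down it reaches from about 0.425 to 0.875 m from the base axis. Payload 8.4 kg.
Tool frame: the origin (TCP) lies on the centre line of the jaws, within the pads' length; the fingertips stand 8 mm ahead of it and the grasp point (between the pads) lies 11 mm behind it; z points along the fingers, y is the line along which they close (so a half turn about z gives the same grasp; the last joint's range is limited). The gripper opens to 87 mm and grips with 3 to 60 N. Pads are 19 mm wide; open, the fingers measure 117 mm over their backs; the gripper's body (75 mm by 190 mm) begins 51 mm behind the grasp point.
Start: joints at [-70.256, 19.091, 2.286, 83.961, -0.768, 76.965, -3.352], TCP at [0.279, 0.587, 0.231] pointing down, gripper open.
Joint ranges: [-147.57, 147.57], [-21.85, 119.76], [-74.77, 79.35], [14.55, 137.4], [-85.83, 265.84], [4.83, 119.75], [-152.11, 152.11]. Speed limits (degrees/s): [127.2, 127.2, 159.86, 159.86, 180, 180, 180].

## Interface

Orientations are given as [roll, pitch, yaw] about the fixed x, y, z axes, in that order (R = Rz(yaw) Ry(pitch) Rx(roll)).
In Python, from rig import env, read_camera, calibration, ticket gives the robot as it stands. The module is installed in compiled form; this text tells all that it offers. Calls block until the motion is done:
- env.move_ptp(position, orientation): joint-space move of the TCP to a pose.
- env.line_to(position, attitude=None, rate=0.15, force_limit=None): straight line of the TCP; attitude=None keeps the orientation; rate is the mean speed in m/s. With force_limit (N) it stops when the force on the tool has changed by that much, and returns True; else False.
- env.goto_joints(angles): joint-space move.
- env.release() and env.close(strength=None): open the fingers fully, or close them until they stop; strength is the grip in N (None keeps the last).
- env.pause(seconds).
- env.ik(position, orientation): joint angles nearest the present ones, or None.
- env.sense(): the state.
- read_camera(name): name is "scene" or "top" or "wrist"; returns the picture (420x560x3 uint8, red, green, blue); there is no depth.
- calibration(name): a dict with "K" (3x3 intrinsics, pixels), "position" and "orientation" of the camera in the world. Camera axes: x right, y up, looking along -z (the intrinsics and any distortion apply to the point x, -y, -z); pixel columns grow to the right and rows downward; lengths in m; the calibration is good to about 2 mm. A picture is of the moment at which its call begins: read the wrist's pose just before it. calibration takes no time and is no camera call; for the wrist camera it gives the pose at the moment of the call.
A pose or a line that the arm cannot do raises env.IKError and nothing moves.
- ticket.close_job(): hands the job in; it is judged then, once.
The state is a dict: "t": time; "joint_pos": joint angles; "qd": joint speeds; "joint_torque": joint torques, N m; "tool_pos": TCP position; "eef_rot": TCP orientation; "contact_force": force on the tool from outside, world axes, zero at the start; "torque": the same for the moment, N m; "width": finger opening in m; "finger_force": force on a finger pad.
Only numpy, scipy, OpenCV 4.12 (cv2) and the standard library are available. Lean on these libraries where they do the work, as an engineer would, in place of code of your own. Each camera call takes 0.05 s, during which the arm holds its last target. There are 200 camera calls.

## Task

On the sole-sanding machine, first pull the sprung belt-tension gauge out by its post until its pointer is level with the brass set marker, keep it there for a second, and let it slide back home. Then turn the quarter-turn fastener on the access cover until its slot lines up with the two black lines on the cover, and with the slot lined up push the cover down flush on its frame. The new seal pushes the cover back up, so finish still holding it pressed shut with the gripper, and leave the other things on the bench where they are.

Things in the scene. Friction and masses are not known exactly. Their poses are not given: they have to be found in the camera images.
- machine: sole-sanding machine, fixed to the bench: grey box 200 mm (x) by 250 mm (y), 105 mm tall, motor behind (+x), sanding drum on its -y side, gauge tray on its +y side. Origin on the bench under the box's centre; x points to the cover's hinge (away from the robot), y to the gauge, z up. Its place and yaw vary
- cover (a joint): opening angle of the access cover, rad: 0 = flush on its frame, 0.16 = ajar as found (its stop; near edge 28 mm up). Aluminium plate 178 mm (machine x) by 220 mm, 5 mm thick; hinge line along machine y through machine (85, 0, 105) mm. While the fastener is out of line its crossbar strikes the frame and the cover cannot be shut
- cover_front (a point): a bare spot on the cover's upper face, 16 mm in from the middle of its near edge, good to push on; flush, it lies at machine (-77, 0, 110) mm, ajar about 25 mm higher. Axes as the cover (x to the hinge, z out of the plate). The seal pushes up: about 2 N here stirs the cover, about 6 N holds it flush
- fastener (a joint): angle of the fastener, rad, anticlockwise from above: 0 = its slot and bar lie in line with the two black lines (along machine x); found at 0.7 to 1.45, so it is turned clockwise. Stops at -0.35 and 1.6. Slight friction (0.06 N m); it stays where it is left
- fastener_bar (a point): centre of the fastener's upright steel grip bar, 40 mm long, 12 thick, 24 tall, slot a dark line along its top. Axes: x along the bar, z along the fastener's axis (square to the cover, leans with it). Bar top 12 mm above, its 40 mm disc 12 mm below, cover's face 17 mm below. Mid-width of the cover, 120 mm from the hinge line; with the cover flush at machine (-35, 0, 127) mm
- gauge (a joint): how far the belt-tension gauge is pulled out, m: 0 = home, 0.07 = its stop. A spring draws it home: about 2 N at the start, about 8 N at 0.05; it slides along machine +y
- gauge_post (a point): centre of the gauge's upright pull post: dark steel, round, 14 mm across, 40 mm tall; top 20 mm above this point, the flat slide it stands on 20 mm below. At home it is 60 mm from the box's side wall. Axes as the machine
- gauge_pointer (a point): tip of the gauge's thin pointer, at the height of the slide, 33 mm to machine +x of the post; it moves with the post
- marker (a joint): position of the brass set marker along the scale, m, in the same measure as the gauge: the pointer is level with the marker when the gauge reads the same. It is stiff and stays put
- marker_tip (a point): tip of the small brass set marker (14 by 10 mm, 16 mm tall) on the far edge of the gauge tray, 35 mm to machine +x of the post's line; the pointer is level with it when both have the same machine y. Axes as the machine
- tin: a flat round steel tin, 72 mm across, 32 mm tall; a bystander, not to be disturbed; origin at its underside
- last: a wooden shoe last, 200 mm long, 68 mm tall; a bystander, not to be disturbed; origin at its underside
- hammer: a hammer lying in front of the box; a bystander, not to be disturbed; origin at its underside
- brush: a brush lying in front of the gauge tray; a bystander, not to be disturbed; origin at its underside
- driver: a screwdriver with a wooden handle, lying beyond the sanding drum; a bystander, not to be disturbed; origin at its underside
- glue: a white bottle, 54 mm across, 130 mm tall; a bystander, not to be disturbed; origin at its underside
- heel: a black rubber heel block, 22 mm thick; a bystander, not to be disturbed; origin at its underside

How it is judged (in metres and radians):
On the way, in this order (a step that is already met when the one before it is completed fails the run):
1. the gauge is pulled out until its pointer is level with the set marker, and kept there (y of gauge_pointer in the frame of marker_tip between -0.005 and 0.005 m), for 0.6 s.
2. the gauge is back home and the fastener's slot is in line with the black lines (value of joint gauge below 0.006 m and value of joint fastener between -0.15 and 0.15 rad), for 0.3 s.
3. the cover is pressed flush on its frame by the gripper (value of joint cover below 0.022 rad and contact force between the fingers and cover above 3 N and value of joint fastener between -0.15 and 0.15 rad), for 0.5 s.
At the end, for the whole second after the job is handed in: the gripper's fingers are pressing on the cover or its fastener with more than 3 N, the cover is flush (within 0.022 rad, about 3.5 mm at its near edge), the fastener's slot is within 0.15 rad of the lines, and the gauge is home within 6 mm (all of step 3 and value of joint gauge below 0.006 m); the arm keeps its last pose, push and grip.
It fails at once if a bystander on the bench is moved by more than 30 mm (distance of any of tin, last, hammer, brush, driver, glue, heel from where it was at the start of the episode above 0.03 m).
It also fails if it takes over 67 s, if anything falls off the work surface, if the arm or the gripper's body presses on something with over 40 N, if the wrist force passes 120 N, or if a joint passes its speed limit or range.

## Working session

There is one attempt and no reset: what is moved stays moved. The work goes in short steps, each a Python script; the robot and the scene stay as the last script left them, time stands still between calls to the robot, and variables do not carry over. Pictures are saved under pics/ and viewed, at most 10 in all, crops included, and the job is handed in when it is done.

```bash
mkdir -p pics; python3 - <<'E'
from rig import env, read_camera, calibration
import cv2
for n in ("scene","top"):
    im=read_camera(n); cv2.imwrite(f"pics/{n}0.png",cv2.resize(im[:,:,::-1],(784,588),interpolation=cv2.INTER_CUBIC))
    print(n,calibration(n))
s=env.sense(); print(s)
E
```

```text
scene {'K': array([[387.37512237,   0.        , 280.16240756],
       [  0.        , 387.37512237, 210.94649984],
       [  0.        ,   0.        ,   1.        ]]), 'position': array([ 0.96439626, -0.39253868,  0.84273155]), 'orientation': array([37.73169574,  0.88751652, 43.79218747])}
top {'K': array([[508.96802095,   0.        , 283.16723327],
       [  0.        , 508.96802095, 212.69206747],
       [  0.        ,   0.        ,   1.        ]]), 'position': array([0.44487993, 0.00512211, 1.2714543 ]), 'orientation': array([  6.63570428,   0.63327021, -91.5430455 ])}
{'t': 0.1, 'joint_pos': array([-70.25425547,  19.12877266,   2.28441104,  84.00512244,
        -0.76847883,  76.96389156,  -3.35111984]), 'qd': array([ 0.04888246, -0.11268505, -0.03471607, -0.14545684,  0.02690139,
        0.06316539, -0.1140297 ]), 'joint_torque': array([ 4.84806747e-03, -6.57803679e+01,  1.34076945e+00, -4.04708183e+01,
       -5.94344269e-02,  4.09777346e-02,  5.53637972e-05]), 'tool_pos': array([0.27895566, 0.58665803, 0.22974359]), 'eef_rot': array([-1.79917591e+02,  4.81047632e-03,  1.54570310e+02]), 'contact_force': array([0.24085916, 0.29768392, 0.47432472]), 'torque': array([ 0.01840283, -0.00546251, -0.00418749]), 'finger_force': 0.0, 'width': 0.0868780157964629}
```

View pics/scene0.png

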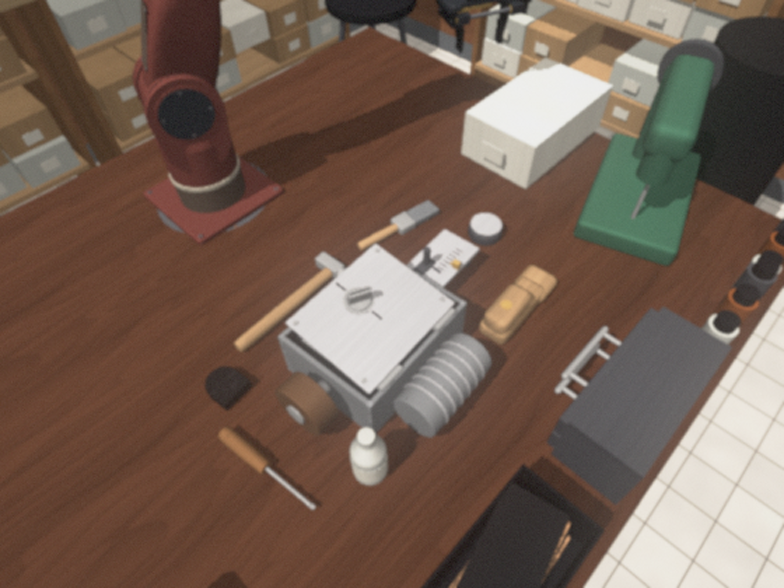

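View pics/top0.png

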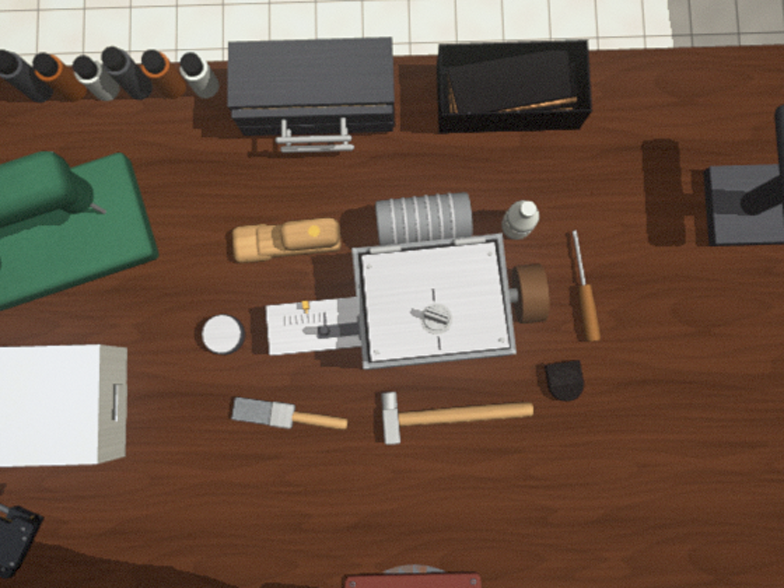

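The scene view shows the machine with the cover ajar. In the top view (1.4x scale), the box-top corners are near-left (366,366), near-right (515,352), far-right (502,235) and far-left (354,249). The fastener is at (436,318), the post at (323,331) and the marker at (305,306).

```bash
cat > h.py <<'E'
from rig import env, read_camera, calibration, ticket
import numpy as np, cv2
from scipy.spatial.transform import Rotation as R
def ray(c,uv,z):
    K=c["K"]; d=np.linalg.inv(K)@[uv[0],uv[1],1]; d=d*[1,-1,-1]
    d=R.from_euler("xyz",c["orientation"],degrees=True).as_matrix()@d
    p=np.array(c["position"]); return p+d*(z-p[2])/d[2]
def proj(c,P):
    q=R.from_euler("xyz",c["orientation"],degrees=True).as_matrix().T@(np.array(P)-c["position"])
    return (c["K"]@(q*[1,-1,-1]/-q[2]))[:2]
E
python3 - <<'E'
from h import *
c=calibration("top")
f=lambda u,v,z: ray(c,(u/1.4,v/1.4),z)
co=[f(366,366,.105),f(515,352,.105),f(502,235,.105),f(354,249,.105)]
for p in co: print(p)
print("centre",np.mean(co,0), [np.linalg.norm(co[i]-co[i-1]) for i in range(4)])
y=(co[0]-co[1])+(co[3]-co[2]); x=(co[2]-co[1])+(co[3]-co[0])
print("yaw",np.degrees(np.arctan2(-y[0],y[1])),np.degrees(np.arctan2(x[1],x[0])))
print("fast",f(436,318,.155)); print("posttop",f(323,331,.09)); print("marker",f(305,306,.05))
print([f(u,v,0.14) for u,v in((433,290),(438,348))])
im=cv2.imread("pics/top0.png")[220:380,260:520]; cv2.imwrite("pics/c1.png",cv2.resize(im,None,fx=3,fy=3,interpolation=cv2.INTER_CUBIC))
E
```

```text
[0.47030876 0.06698627 0.105     ]
[ 0.48643303 -0.17652521  0.105     ]
[ 0.6809497  -0.16391066  0.105     ]
[0.66447129 0.08268029 0.105     ]
centre [ 0.57554069 -0.04769233  0.105     ] [np.float64(0.19479576340109908), np.float64(0.2440447408153705), np.float64(0.19492527282499572), np.float64(0.24714092819704161)]
yaw 3.8058327371274614 4.1656528386776595
fast [ 0.54130954 -0.04732829  0.155     ]
posttop [0.53048929 0.13799524 0.09      ]
marker [0.57745436 0.17293883 0.05      ]
[array([ 0.58766277, -0.04473659,  0.14      ]), array([ 0.49483957, -0.04960898,  0.14      ])]
```

View pics/c1.png

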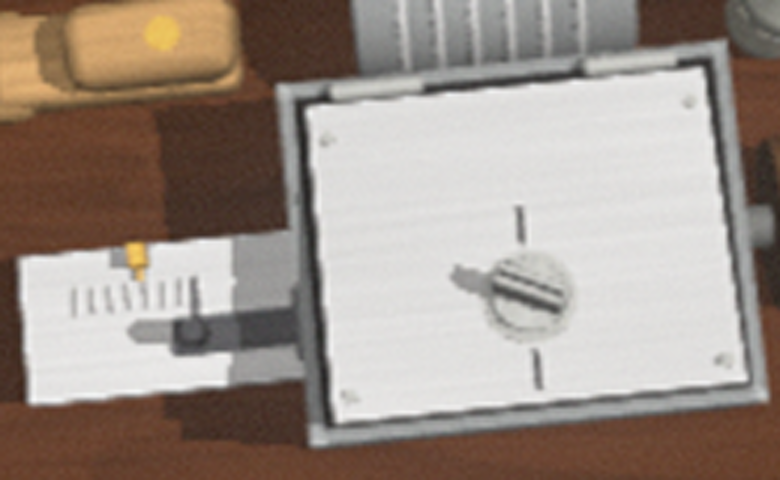

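The close crop shows the bar about 62° anticlockwise of the lines, with bar ends at (497,280) and (562,305). The pointer is near (195,290) and the marker tip near (139,278), about 33 mm out. Next is a wrist view from over the gauge.

```bash
python3 - <<'E'
from h import *
s=env.sense()
c=calibration("wrist"); print(c)
q=R.from_euler("xyz",s["eef_rot"],degrees=True).as_matrix().T
print("cam in tool",q@(c["position"]-s["tool_pos"]), (q@R.from_euler("xyz",c["orientation"],degrees=True).as_matrix()).round(3))
for yaw in (94,-86):
    print(yaw,env.ik([.53,.138,.25],[180,0,yaw]))
env.move_ptp([.53,.15,.25],[180,0,94])
c=calibration("wrist"); im=read_camera("wrist"); print(c)
np.save("w1.npy",im); cv2.imwrite("pics/w1.png",cv2.resize(im[:,:,::-1],(784,588),interpolation=cv2.INTER_CUBIC))
import pickle; pickle.dump(c,open("w1.pkl","wb"))
print(env.sense()["t"],env.sense()["tool_pos"])
E
```

```text
{'K': array([[347.94789806,   0.        , 278.93748624],
       [  0.        , 347.94789806, 209.39156538],
       [  0.        ,   0.        ,   1.        ]]), 'position': array([0.20538944, 0.62258725, 0.38384287]), 'orientation': array([-17.52710262,   0.09638358,  64.53580734])}
cam in tool [ 0.08185378  0.00063692 -0.15410724] [[-0.001  0.954  0.301]
 [ 1.     0.001  0.   ]
 [ 0.     0.301 -0.954]]
94 [-46.83669145   6.51122637  30.22788896  98.0088813   -3.36752251
  76.38176641 -11.97607556]
-86 None
{'K': array([[347.94789806,   0.        , 278.93748624],
       [  0.        , 347.94789806, 209.39156538],
       [  0.        ,   0.        ,   1.        ]]), 'position': array([0.52484026, 0.23456706, 0.40389999]), 'orientation': array([-17.49379277,  -0.0325991 ,   4.14514598])}
1.9833 [0.52969928 0.1516677  0.24979456]
```

View pics/w1.png

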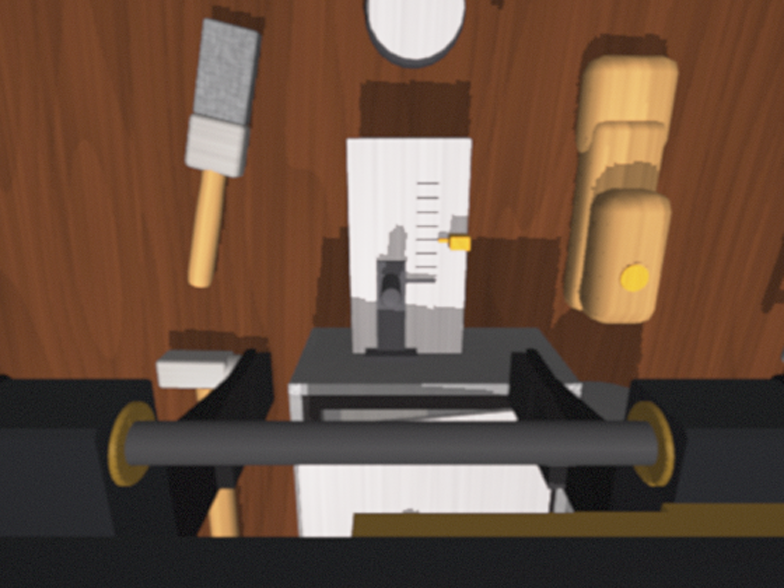

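The wrist view shows the post top near (390,298), the pointer tip at (435,280), the marker tip at (438,241), and scale ticks from y=280 (0) up to y=183 (70 mm).

```bash
python3 - <<'E'
from h import *
import pickle
from scipy.optimize import least_squares
w=pickle.load(open("w1.pkl","rb")); t=calibration("top")
def tri(a,b):
    f=lambda P:np.r_[proj(w,P)-np.array(a)/1.4,proj(t,P)-np.array(b)/1.4]
    r=least_squares(f,[.53,.15,.07]); return r.x,abs(r.fun).max()
crop=lambda u,v:(260+u/3,220+v/3)
print("post top",tri((390,297),crop(196,326)))
print("marker tip",tri((438,241),crop(139,278)))
print("pointer tip",tri((435,280),crop(195,283)))
m=R.from_euler("z",4,degrees=True).as_matrix().T
for z in (.03,.04,.05,.06):
    P=m@ray(w,np.array((435,280))/1.4,z);M=m@ray(w,np.array((438,241))/1.4,z);T=m@ray(w,np.array((390,297))/1.4,z+.04)
    tk=[(m@ray(w,np.array((427,v))/1.4,z))[1] for v in (280,183)]
    print(z,"read",M[1]-P[1],M-T,P-T,"ticks",tk[1]-tk[0])
# machine centre in w
C=np.array([.5755,-.0477,0])
for z in (.03,.04,.05,.06):print("post pred y185?", (m@(ray(w,np.array((390,297))/1.4,z+.04)-C)))
E
```

```text
post top (array([0.53225791, 0.13395626, 0.0926186 ]), np.float64(0.7802296982099506))
marker tip (array([0.56361546, 0.1687974 , 0.06422117]), np.float64(0.33715973492570583))
pointer tip (array([0.56449944, 0.13803197, 0.05682092]), np.float64(1.2868584734771389))
0.03 read 0.03157108772620548 [ 0.03728047  0.03295971 -0.04      ] [ 0.03589131  0.00138862 -0.04      ] ticks 0.07575876044834104
0.04 read 0.030726715201524576 [ 0.03628371  0.0317317  -0.04      ] [ 0.0349317   0.00100498 -0.04      ] ticks 0.07373258332130586
0.05 read 0.029882342676843685 [ 0.03528694  0.03050368 -0.04      ] [ 0.03397209  0.00062134 -0.04      ] ticks 0.07170640619427066
0.06 read 0.029037970152162793 [ 0.03429017  0.02927567 -0.04      ] [ 0.03301247  0.0002377  -0.04      ] ticks 0.06968022906723545
post pred y185? [-0.03075167  0.17696503  0.07      ]
post pred y185? [-0.0307545   0.18020397  0.08      ]
post pred y185? [-0.03075734  0.18344291  0.09      ]
post pred y185? [-0.03076018  0.18668186  0.1       ]
```

```bash
python3 - <<'E'
from h import *
import pickle
p=np.array([.5325,.135,.12]); 
env.line_to(p,rate=.12)
print(env.line_to([p[0],p[1],.072],rate=.06,force_limit=6))
env.close(20); s=env.sense(); print(s["width"],s["finger_force"],s["tool_pos"])
d=R.from_euler("z",4,degrees=True).apply([0,.030,0])
env.line_to(s["tool_pos"]+d,rate=.04)
env.pause(.3); s2=env.sense(); print(s2["tool_pos"]-s["tool_pos"],s2["contact_force"],s2["width"],s2["t"])
c=calibration("wrist"); im=read_camera("wrist")
pickle.dump((c,s["tool_pos"]),open("w2.pkl","wb")); cv2.imwrite("pics/w2.png",cv2.resize(im[100:300,200:400,::-1],(600,600),interpolation=cv2.INTER_CUBIC))
E
```

```text
False
0.01336086988363661 19.9984128845972 [0.53091256 0.13489458 0.07176295]
[-2.20309779e-03  2.82700092e-02 -3.67582185e-06] [-0.86841344 -5.14434823  2.85423982] 0.01332009478391109 6.55
```

View pics/w2.png

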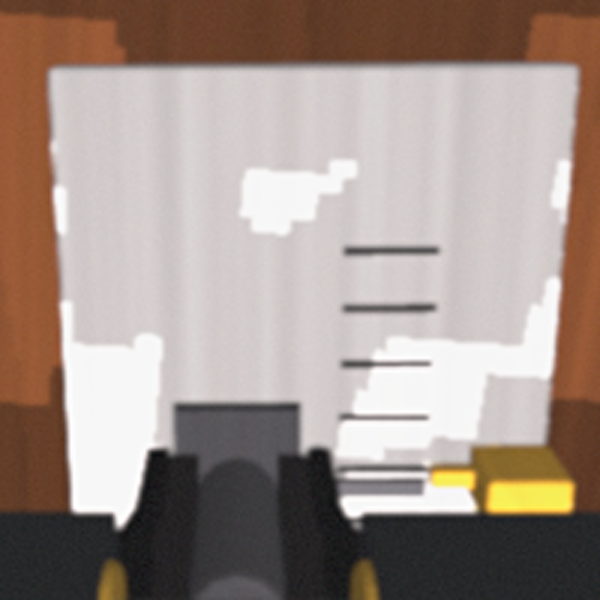

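The pointer, at (380,487), lags the marker tip at (432,477) by about 2 mm (10 mm ≈ 52 px). I'll pull 2.5 mm more, hold, return home and release. Then I'll look at the fastener.

```bash
python3 - <<'E'
from h import *
import pickle
c,p0=pickle.load(open("w2.pkl","rb"))
y=R.from_euler("z",4,degrees=True).apply([0,1,0])
s=env.sense(); env.line_to(s["tool_pos"]+y*.0025,rate=.02); env.pause(1.1)
print((env.sense()["tool_pos"]-p0)@y)
env.line_to(p0,rate=.04); env.pause(.2); env.release(); s=env.sense()
env.line_to([p0[0],p0[1],.25],rate=.15)
# view over fastener: tool tilted square to the cover; camera sits at tool +x
M=R.from_euler("z",4,degrees=True)
F=np.array([.5413,-.0473,.150])
for a in (62,):
    T=M*R.from_euler("y",.16)*R.from_euler("z",a,degrees=True)*R.from_euler("x",180,degrees=True)
    e=T.as_euler("xyz",degrees=True); n=M.apply([np.sin(.16),0,np.cos(.16)])
    for aa in (62,0):
        T2=M*R.from_euler("y",.16)*R.from_euler("z",aa,degrees=True)*R.from_euler("x",180,degrees=True)
        print(aa,env.ik(F,T2.as_euler("xyz",degrees=True)))
    env.move_ptp(F+n*.10,e)
c=calibration("wrist"); im=read_camera("wrist"); pickle.dump(c,open("w3.pkl","wb"))
cv2.imwrite("pics/w3.png",cv2.resize(im[:,:,::-1],(784,588),interpolation=cv2.INTER_CUBIC)); print(env.sense()["t"])
im=read_camera("top"); cv2.imwrite("pics/top2.png",cv2.resize(im[:,:,::-1],(784,588)))
E
```

```text
0.029117249870107033
62 [-32.39744293  19.69562417  39.81228562  98.83994166 -11.13439855
  75.25326398 -13.550304  ]
0 [-35.8366597   20.73712367  44.42318104  98.98740791 -12.89912839
  75.46872756 -73.89508771]
12.5833
```

View pics/w3.png

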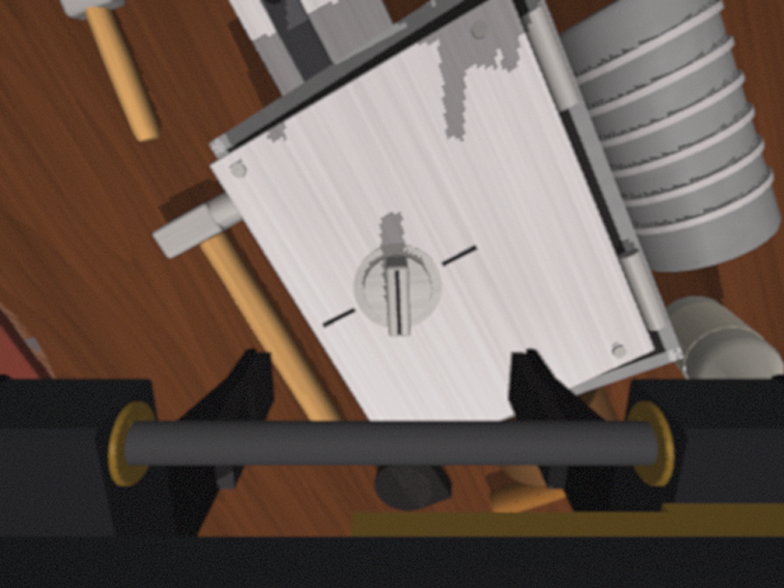

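The wrist view shows the bar top centred at about (398,300), with its slot vertical in the image. The line ends are (324,325), (355,310), (443,264) and (476,247). My tick-based check puts the marker at about 31 mm, and the hold was at 29.1 mm. That is inside tolerance, but I'll repeat the pull at about 31.3 mm as cheap insurance and take a view during the hold to check.

```bash
cat >> h.py <<'E'
def rayplane(c,uv,P,n):
    d=ray(c,uv,0)-c["position"]; o=np.array(c["position"]); return o+d*((P-o)@n)/(d@n)
E
python3 - <<'E'
from h import *
import pickle
c=pickle.load(open("w3.pkl","rb")); M=R.from_euler("z",4,degrees=True)
n=M.apply([np.sin(.16),0,np.cos(.16)]); Pt=np.array([.5755,-.0477,0])+M.apply([-.028,0,.158])
b=[rayplane(c,np.array(u)/1.4,Pt,n) for u in((398,268),(399,300),(400,334))]
l=[rayplane(c,np.array(u)/1.4,Pt-n*.029,n) for u in((324,325),(476,247))]
ang=lambda v:np.degrees(np.arctan2(v[1],v[0]))
print("bar top",b[1],"expected",Pt,"len",np.linalg.norm(b[2]-b[0]),"ang",ang(b[0]-b[2]),"line ang",ang(l[1]-l[0]),"line mid",np.mean(l,0))
_,p0=pickle.load(open("w2.pkl","rb")); y=M.apply([0,1,0])
env.move_ptp([p0[0],p0[1],.25],[180,0,94]); env.line_to([p0[0],p0[1],.12]); env.line_to(p0,rate=.08,force_limit=6)
env.close(20); s=env.sense(); g=s["tool_pos"]; print("regrasp",g-p0,s["width"])
env.line_to(g+y*.033,rate=.05); env.pause(.2)
e=.0313-(env.sense()["tool_pos"]-g)@y; print("err",e)
c=calibration("wrist"); im=read_camera("wrist"); pickle.dump(c,open("w4.pkl","wb"))
cv2.imwrite("pics/w4.png",cv2.resize(im[180:300,220:400,::-1],(780,520),interpolation=cv2.INTER_CUBIC))
env.pause(.8); print((env.sense()["tool_pos"]-g)@y,env.sense()["t"])
E
```

```text
bar top [ 0.5488738  -0.04725835  0.15776286] expected [ 0.54756821 -0.04965318  0.158     ] len 0.036874137319340666 ang 68.16411861724298 line ang 4.172128114171177 line mid [ 0.54361642 -0.04896945  0.12925329]
regrasp [-5.22641295e-05 -7.98017000e-06  3.46041948e-06] 0.013211926218732172
err -0.0010676226216798854
0.032384475176204325 18.1917
```

View pics/w4.png

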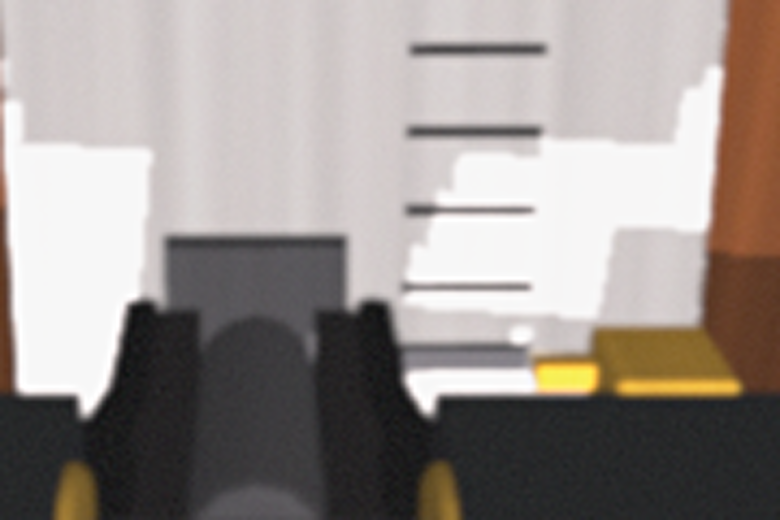

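At 32.4 mm the pointer, at (465,356), is about level with the marker tip at (535,374), with an apparent difference of 2 mm or less. The gauge goes home next, then I'll grip and turn the fastener.

```bash
python3 - <<'E'
from h import *
import pickle
_,p0=pickle.load(open("w2.pkl","rb"))
env.line_to(p0,rate=.05); env.pause(.2); env.release(); env.line_to([p0[0],p0[1],.25],rate=.2)
M=R.from_euler("z",4.1,degrees=True); n=M.apply([np.sin(.16),0,np.cos(.16)])
C=np.array([.5485,-.048,.158])-n*.012
E=lambda a:(M*R.from_euler("y",.16)*R.from_euler("z",a,degrees=True)*R.from_euler("x",180,degrees=True)).as_euler("xyz",degrees=True)
env.move_ptp(C+n*.08,E(64))
print(env.line_to(C+n*.001,rate=.06,force_limit=6))
env.close(15); s=env.sense(); print("w",s["width"],s["finger_force"],s["contact_force"],s["tool_pos"]-C)
for a in (48,32,16,0): env.move_ptp(C+n*.001,E(a))
env.pause(.4); s=env.sense(); print("w",s["width"],s["contact_force"],s["torque"],s["tool_pos"]-C)
env.release(); env.line_to(C+n*.08,rate=.12)
im=read_camera("wrist"); cv2.imwrite("pics/w5.png",cv2.resize(im[:,:,::-1],(784,588),interpolation=cv2.INTER_CUBIC)); print(env.sense()["t"])
E
```

```text
False
w 0.011763059011391757 15.003488212823868 [-7.76483952  1.07890304  5.30741746] [-0.00150171  0.00067111  0.00084093]
w 0.011850255996103811 [-5.12709859 -0.88008317  3.54570441] [-0.1169757   1.19702471 -0.05100502] [-0.00076568 -0.00021772  0.00099728]
29.0667
```

View pics/w5.png

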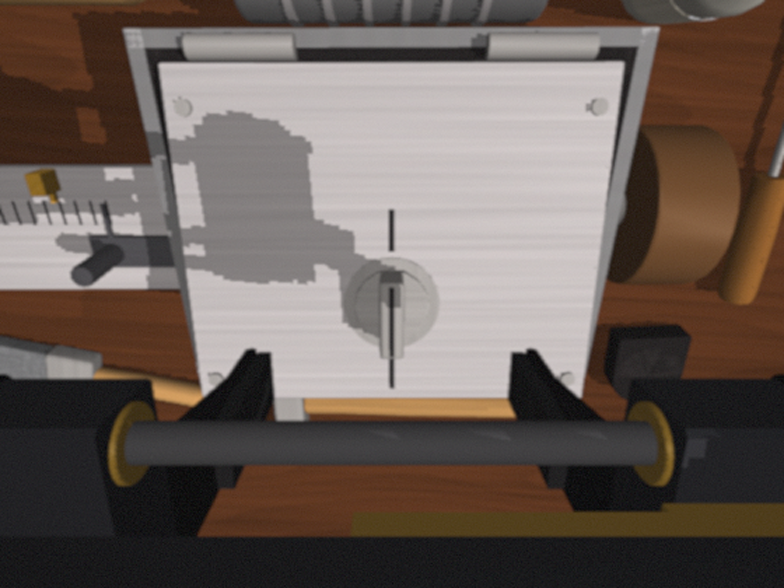

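The slot is now in line with both lines (x≈391), and the gauge is home with its pointer at tick 0. Next I'll close the fingers and push on cover_front.

```bash
python3 - <<'E'
from h import *
env.close(10)
F=np.array([.499,-.0515]); o=[180,0,4.1]
env.move_ptp([*F,.19],o); env.pause(.3); f0=env.sense()["contact_force"]
print(env.line_to([*F,.108],rate=.03,force_limit=14))
env.pause(.8); s=env.sense(); print(f0,s["contact_force"],s["tool_pos"],s["t"])
im=read_camera("scene"); cv2.imwrite("pics/s6.png",cv2.resize(im[150:310,180:360,::-1],(720,600),interpolation=cv2.INTER_CUBIC))
E
```

```text
True
[-0.27092816 -0.49273401 -0.19486147] [-2.50282982  0.09418868  9.48819232] [ 0.49868149 -0.05155808  0.11844807] 34.325
```

View pics/s6.png

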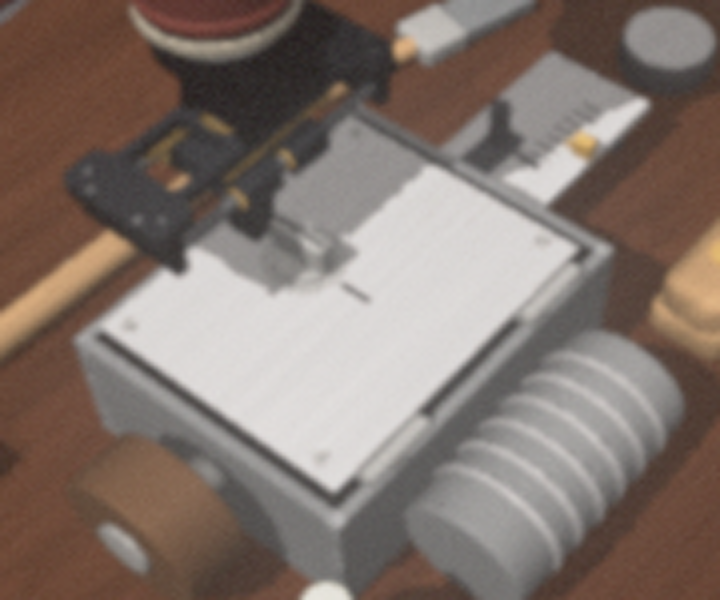

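The cover is flush: the fingertips are at z = 0.1104, where flush is 0.110, and they push with 9.5 N. The gauge is home, so I'm handing in.

```bash
python3 -c "
from h import *
env.pause(.3); print(env.sense()['contact_force']); print(ticket.close_job())"
```

```text
[-2.69111951  1.01353651 10.22181992]
the job is handed in; nothing more can be done
None
```

I did all three steps and handed the job in at about 35 s: the gauge was held at the marker and let back home, the slot is lined up, and the gripper is holding the cover flush with about 10 N; no verdict came back.

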